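Tug, free and hold the dust-cabinet door

ROBOT

A 7-joint arm with a two-finger parallel gripper is mounted at the origin on the work surface. World frame = base frame: x ahead of the robot, y to its left, z up, the work surface at z = 0. Lengths are in m, angles in rad, forces in N, time in s.
With the tool pointing down it reaches from about 0.4 to 0.9 m from the base axis. Payload 5.5 kg.
Tool frame: the origin (TCP) lies midway between the tips of the shut fingers; the grasp point (between the pads) lies 19 mm behind it; z points along the fingers, y is the line along which they close (so a half turn about z gives the same grasp; the last joint's range is limited). The gripper opens to 92 mm and grips with 3 to 60 N. Pads are 19 mm wide; open, the fingers measure 130 mm over their backs; the gripper's body (75 mm by 190 mm) begins 47 mm behind the grasp point.
Start: joints at [-1.072, 0.501, -0.427, 1.55, 0.221, 1.138, -0.21], TCP at [0.152, 0.632, 0.227] pointing down, gripper open.
Joint ranges: [-2.88, 2.88], [-0.31, 2.03], [-1.54, 1.56], [0.2, 2.42], [-1.41, 4.55], [0.19, 2.02], [-2.57, 2.57]. Speed limits (rad/s): [2.57, 2.57, 3.14, 3.14, 3.14, 3.14, 3.14].

INTERFACE

Orientations are given as a rotation vector (axis times angle).
In Python, from station import env gives the robot as it stands.
- The arm moves only by the shell command python3 shift.py 'ROWS' [FORCE]. ROWS is a JSON list of rows, 1 to 12 of them, each of 5 numbers: the finger opening in m, then dx, dy, dz in m, then a turn about the tool's z in rad; each row shifts and turns the commanded pose from where the row before left it, along the tool's axes as they then stand; what a row does not reach is not made up. A row lasts 1/12 s, in which the tool goes at most 0.0417 m and 0.125 rad, less where a joint would pass 70% of its speed; a pose out of reach is approached as far as the arm can. The fingers move at their own pace and stop on an object; FORCE is the grip in N (left out, the last holds). Time passes only in rows, so rows that do not move let the fingers close. It prints the time, the measured TCP pose, the force, the opening and the grip force at its end.
- env.observe(): the state, without advancing time (a new reading comes with each control period).
- env.grab_frame(name): name is "scene" or "top" or "wrist"; returns the picture (384x512x3 uint8, blue, green, red); there is no depth.
- env.camera_info(name): a dict with "intrinsics" (3x3 intrinsics, pixels), "R" (3x3) and "t" (3): a world point X has camera coordinates R X + t. Camera axes: x right, y down, z forward; pixel columns grow to the right and rows downward; lengths in m; the calibration is good to about 2 mm. A picture is of the moment at which its call begins: read the wrist's pose just before it. camera_info takes no time and is no camera call; for the wrist camera it gives the pose at the moment of the call.
- env.sign_off(): hands the job in; it is judged then, once.
The state is a dict: "clock": time; "joints": joint angles; "qd": joint speeds; "joint_torque": joint torques, N m; "ee_pos": TCP position; "tcp_rot": TCP orientation; "ft_force": force on the tool from outside, world axes, zero at the start; "ft_torque": the same for the moment, N m; "grip_width": finger opening in m; "grasp_force": force on a finger pad.
Only numpy, scipy, OpenCV 4.12 (cv2) and the standard library are available. Lean on these libraries where they do the work, as an engineer would, in place of code of your own. Each camera call takes 0.05 s, during which the arm holds its last target. There are 200 camera calls.

TASK

Tug the dust cabinet's door by its upright pull rod to find out whether the catch has caught it, before you touch the catch. If it has, slide the release knob on the cabinet's top all the way towards the hinge side; then swing the door open to at least 60 degrees and finish while still holding it there with the gripper, steady, because its spring shuts it when let go. Leave everything else on the bench and on the cabinet where it stands.

Things in the scene. Friction and masses are not known exactly. Their poses are not given: they have to be found in the camera images.
- cabinet: Dust cabinet: painted grey steel box 150 (x) x 180 (y) x 160 mm high, fixed to the bench in front of the robot, turned a little. Origin: centre of its underside; its x points from the door side to the back (the door faces -x, the robot), its y towards the door's hinge side, z up.
- door (a joint): Door angle, rad: 0 shut, 1.75 fully open. Panel 178 x 8 mm, as tall as the cabinet, on a vertical hinge at its +y front edge; opening, the free edge swings to the cabinet's -x, then +y (clockwise from above). A spring shuts it when let go (2.5 to 4 N at the rod). If caught it gives about 0.025 rad (4 mm at the rod), then stops hard; if not, it swings on.
- door_post (a point): The door's pull: an upright steel rod, 14 mm in diameter, near the door's free edge, standing 50 mm above the cabinet's top, 7 mm in front of the hinge axis when shut. This point: on its axis, 28 mm above the cabinet's top (188 mm above the bench), where to pinch it, 150 mm from the hinge axis. It may turn between the finger pads.
- door_hinge (a point): Point on the door's vertical hinge axis, at the same height as door_post.
- release (a joint): Travel of the release knob, m: 0 to 0.020, along the cabinet's +y (towards the hinge side). Starts within 3 mm of 0. Pushed to its stop (0.020) it frees the door; short of 0.012 it may not. It takes about 4 N to slide and stays where it is left. The catch does not close again by itself.
- release_knob (a point): Centre of the top of the release knob: an upright steel cylinder 18 mm in diameter and 32 mm tall that stands in a dark track plate on the cabinet's top, 40 mm in front of the middle of the top; its top is 36 mm above the cabinet's top.
- catch: The catch: a dark steel track plate 32 x 66 x 4 mm on the cabinet's top, in which the release knob slides, with the tongue out of sight below. Whether the tongue has caught the door cannot be seen, and the knob's position does not tell: only a tug does. Origin: on the cabinet's top, 40 mm in front of its middle.
- jar: Bystander: amber jar, 42 mm in diameter, 50 mm tall, on the cabinet's top at the back, away from the hinge side. Origin: centre of its underside.
- loupe: Bystander: black loupe, a 36 mm square with a round eyepiece, 18 mm tall, on the cabinet's top at the back, hinge side. Origin: centre of its underside.
- barrel: Bystander: dark steel lens barrel, 38 mm in diameter at most, 75 mm tall, on the bench beside the cabinet. Origin: centre of its underside.
- sleeve: Bystander: brass sleeve, 32 mm outside, 30 mm tall, on the bench beside the cabinet. Origin: centre of its underside.
- driver: Bystander: screwdriver 160 mm long lying on the bench.
- bracket: Bystander: red cast bracket with two thumbscrews, 115 mm long, 60 mm tall, on the bench.
- vblock: Bystander: steel V-block 50 x 40 x 36 mm on the bench beside the cabinet.

How it is judged:
On the way, in this order (a step that is already met when the one before it is completed fails the run):
1. the door is tugged while the release knob is still untouched, until either it pulls against the catch or it swings open by more than about 9 degrees (value of joint release below 0.006 m and contact force between the fingers and door above 1 N and (contact force between catch and door above 2 N or value of joint door above 0.15 rad)), for 0.1 s.
2. the door is swung open by the fingers to at least 60 degrees (value of joint door above 1.03 rad and contact force between the fingers and door above 1 N), for 0.2 s.
At the end, for the whole second after the job is handed in: The door stands open at 1.03 rad (59 degrees) or more, at rest (under 0.05 rad/s), held by the fingers against its closing spring (over 1 N), and every bystander is within 30 mm of where it started (all of step 2 and velocity of joint door between -0.05 and 0.05 rad/s and distance of each of jar, loupe, barrel, sleeve, driver, bracket, vblock from where it was at the start of the episode below 0.03 m); the arm keeps its last pose, push and grip.
It fails at once if a bystander is moved by more than 30 mm (distance of any of jar, loupe, barrel, sleeve, driver, bracket, vblock from where it was at the start of the episode above 0.03 m).
It also fails if it takes over 54 s, if anything falls off the work surface, if the arm or the gripper's body presses on something with over 40 N, if the wrist force passes 120 N, or if a joint passes its speed limit or range.

## Working session

There is one attempt and no reset: what is moved stays moved. The work goes in short steps, Python scripts to look and compute and a shell command to move; the robot and the scene stay as the last step left them, time stands still between calls to the robot, and variables do not carry over. Pictures are saved under pics/ and viewed, at most 10 in all, crops included, and the job is handed in when it is done.

```bash
ls; mkdir -p pics
python3 - <<'E'
from station import env
import cv2
o=env.observe();print(o['clock'],o['ee_pos'],o['tcp_rot'],o['grip_width'])
for n in("scene","top"):
    cv2.imwrite(f"pics/{n}0.png",env.grab_frame(n)); c=env.camera_info(n); print(n,c['intrinsics'],c['R'],c['t'])
E
```

```text
pics
shift.py
station.py
0.0 [0.15173289 0.63132593 0.22567538] [-3.69391460e-01 -3.11950603e+00  3.01269044e-03] 0.09149701208640562
scene [[442.70715251   0.         253.58807068]
 [  0.         442.70715251 191.26030296]
 [  0.           0.           1.        ]] [[ 0.20035567  0.97963486 -0.01315833]
 [ 0.85167219 -0.18079183 -0.49190323]
 [-0.48426447  0.08734901 -0.87055044]] [-0.13740645 -0.4804718   1.54779663]
top [[420.17769498   0.         250.33822248]
 [  0.         420.17769498 183.75508636]
 [  0.           0.           1.        ]] [[ 0.01640826 -0.99959506  0.02324837]
 [-0.99726957 -0.0180356  -0.07161092]
 [ 0.07200122 -0.02200988 -0.99716167]] [-0.0261598   0.63757932  1.24129344]
```

View pics/scene0.png

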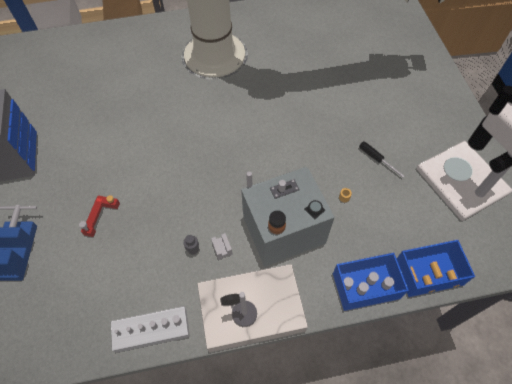

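View pics/top0.png

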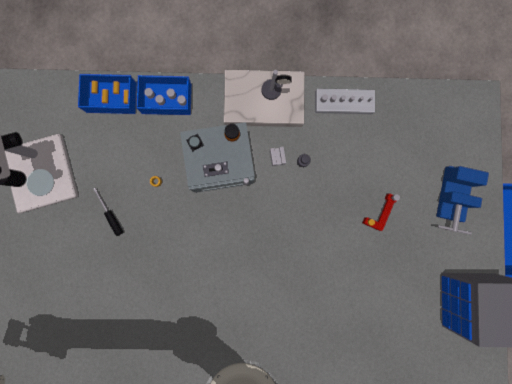

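The scene view shows the cabinet at about (285,215), with the rod at (250,178) and the knob at (283,185). In the top view the cabinet is at (218,158), the rod at (247,181) and the knob at (218,168), and the hinge side is on the left. I'll enlarge both.

Run:
```python
import cv2,numpy as np
a=cv2.imread("pics/scene0.png")[160:270,230:340]; b=cv2.imread("pics/top0.png")[115:200,170:270]
a=cv2.resize(a,(440,440),interpolation=cv2.INTER_CUBIC)[:,:400]; b=cv2.resize(b,(400,340),interpolation=cv2.INTER_CUBIC)
c=np.zeros((440,800,3),np.uint8); c[:,:400]=a; c[:340,400:]=b
cv2.imwrite("pics/crop1.png",c)
```

```text
(no output)
```

View pics/crop1.png

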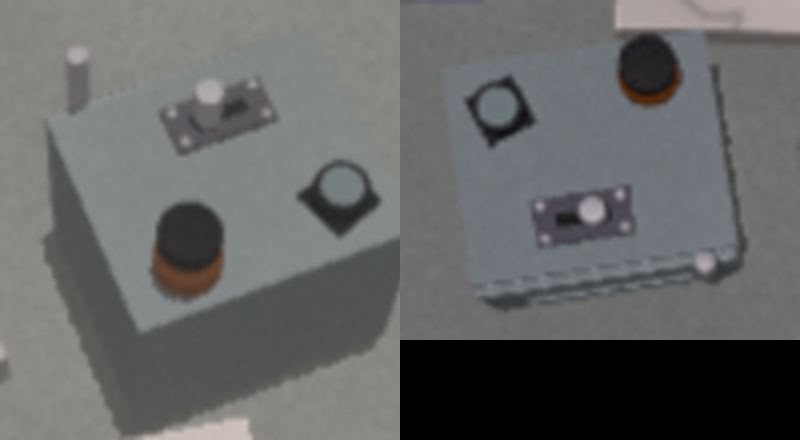

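The crop shows the rod top at (78,54) in scene and (705,262) in top. The knob top is at (209,91) and (592,209), and the plate screws and cabinet corners are also visible.

```bash
cat > h.py <<'E'
from station import env
import numpy as np
C={n:env.camera_info(n) for n in("scene","top")}
def ray(n,u,v,c=None):
    c=c or C[n]; d=c['R'].T@np.linalg.inv(c['intrinsics'])@[u,v,1]; return -c['R'].T@c['t'],d/np.linalg.norm(d)
def plane(n,u,v,z,c=None):
    o,d=ray(n,u,v,c); return o+d*(z-o[2])/d[2]
def tri(rs):
    A=sum(np.eye(3)-np.outer(d,d) for o,d in rs); b=sum((np.eye(3)-np.outer(d,d))@o for o,d in rs); return np.linalg.solve(A,b)
E
python3 - <<'E'
from h import *
np.set_printoptions(precision=4,suppress=True)
s=lambda x,y:((x+.5)/4-.5+230,(y+.5)/4-.5+160)
t=lambda x,y:((x-400+.5)/4-.5+170,(y+.5)/4-.5+115)
for n,a,b,z in(("post",(78,54),(705,262),.21),("knob",(209,91),(592,209),.196),("jar",(189,232),(648,62),.21),("loupe",(342,187),(499,107),.178)):
    print(n,plane("scene",*s(*a),z),plane("top",*t(*b),z),tri([ray("scene",*s(*a)),ray("top",*t(*b))]))
P=[]
for n,a,b in(("+y back",(255,85),(540,207)),("-y back scr",(186,142),(621,194)),("-yfront",(169,115),(625,228)),("+yfront",(271,115),(544,239))):
    print(n,plane("top",*t(*b),.165))
for n,b in(("backL",(443,70)),("backR",(705,32))): print(n,plane("top",*t(*b),.16))
for n,b in(("-yfront",(47,120)),("-yback",(140,332)),("+yfront",(303,30))): print(n,plane("scene",*s(*b),.16))
for n,(u,v) in (("barrel",(303,160)),("vblock",(278,156)),("sleeve",(155,181)),("driver",(122,233))): print(n,plane("top",u,v,.03))
E
```

```text
post [0.6351 0.0023 0.21  ] [0.6336 0.0006 0.21  ] [0.6339 0.0015 0.2083]
knob [0.6684 0.0753 0.196 ] [0.6679 0.0744 0.196 ] [0.668  0.0749 0.1955]
jar [0.7639 0.0405 0.21  ] [0.7625 0.0396 0.21  ] [0.763  0.0402 0.2083]
loupe [0.7387 0.1402 0.178 ] [0.7367 0.1385 0.178 ] [0.7373 0.1398 0.1755]
+y back [0.672  0.1109 0.165 ]
-y back scr [0.6818 0.057  0.165 ]
-yfront [0.659  0.0539 0.165 ]
+yfront [0.6506 0.1077 0.165 ]
backL [0.7642 0.1788 0.16  ]
backR [0.7939 0.0027 0.16  ]
-yfront [ 0.6474 -0.0208  0.16  ]
-yback [0.7971 0.0054 0.16  ]
+yfront [0.6166 0.1504 0.16  ]
barrel [ 0.7121 -0.1726  0.03  ]
vblock [ 0.7227 -0.097   0.03  ]
sleeve [0.6405 0.2691 0.03  ]
driver [0.4851 0.3609 0.03  ]
```

The rod, knob and corners agree across views within about 2 mm. The cabinet yaw is about 9.7° and the computed hinge matches the visible corner. I'll turn the tool so the fingers close along the cabinet's y, and rise a little.

```bash
cat >> h.py <<'E'
from scipy.spatial.transform import Rotation as Ro
np.set_printoptions(precision=4,suppress=True)
PSI=0.170; EX=np.array([np.cos(PSI),np.sin(PSI),0]); EY=np.array([-np.sin(PSI),np.cos(PSI),0])
POST=np.array([.6342,.0014,.188]); KNOB=np.array([.668,.0749,.196]); HINGE=POST+.007*EX+.1498*EY
def post_at(th): return HINGE+Ro.from_rotvec([0,0,-th]).apply(POST-HINGE)
def to(p):
    o=env.observe(); R=Ro.from_rotvec(o['tcp_rot']).as_matrix(); y=R[:,1]
    a=(np.arctan2(y[1],y[0])-PSI-np.pi/2+np.pi/2)%np.pi-np.pi/2
    print('clock',o['clock'],'tcp',o['ee_pos'],'F',o['ft_force'],'w',o['grip_width'],'g',o['grasp_force'])
    print('joints',o['joints'],'tool delta',R.T@(np.array(p)-o['ee_pos']),'turn',a)
E
python3 shift.py '[[0.06,0,0,-0.012,-0.1],[0.06,0,0,-0.012,-0.1],[0.06,0,0,-0.012,-0.1],[0.06,0,0,-0.005,-0.1]]'; python3 -c "
from h import *
to([POST[0],POST[1],.26])"
```

```text
clock: 0.43
ee_pos: [0.1518, 0.6325, 0.269]
tcp_rot: [-0.266, 3.13, 0.002]
ft_force: [-0.7, 0.3, -0.1]
grip_width: 0.0692
grasp_force: 0.0
clock 0.4333 tcp [0.1518 0.6325 0.269 ] F [-0.6699  0.3195 -0.0864] w 0.0692150537817927 g 0.0
joints [-1.0103  0.4808 -0.5186  1.5009  0.2464  1.2239  0.1763] tool delta [-0.3692 -0.7034  0.0083] turn -0.0007482845001109961
```

```bash
python3 shift.py '[[0.06,-0.018,-0.034,0,0],[0.06,-0.018,-0.034,0,0],[0.06,-0.018,-0.034,0,0],[0.06,-0.018,-0.034,0,0],[0.06,-0.018,-0.034,0,0],[0.06,-0.018,-0.034,0,0],[0.06,-0.018,-0.034,0,0],[0.06,-0.018,-0.034,0,0],[0.06,-0.018,-0.034,0,0],[0.06,-0.018,-0.034,0,0]]'; python3 -c "
from h import *
to([POST[0],POST[1],.26])"
```

```text
clock: 1.27
ee_pos: [0.3856, 0.3241, 0.2676]
tcp_rot: [0.258, -3.131, 0.0]
ft_force: [1.0, 1.0, 0.2]
grip_width: 0.06
grasp_force: 0.0
clock 1.2667 tcp [0.3856 0.3241 0.2676] F [1.0028 0.9928 0.1639] w 0.06001179191597415 g 0.0
joints [-0.4058  0.1865 -0.3907  1.8648  0.0791  1.1056  0.9091] tool delta [-0.1925 -0.359   0.0076] turn -0.005737513649199277
```

```bash
python3 shift.py '[[0.06,-0.018,-0.034,0,0],[0.06,-0.018,-0.034,0,0],[0.06,-0.018,-0.034,0,0],[0.06,-0.018,-0.034,0,0],[0.06,-0.018,-0.034,0,0],[0.06,-0.018,-0.034,0,0],[0.06,-0.018,-0.034,0,0],[0.06,-0.018,-0.034,0,0],[0.06,-0.018,-0.034,0,0],[0.06,-0.018,-0.034,0,0],[0.06,-0.01,-0.018,0,0],[0.06,0,0,0,0]]'
python3 - <<'E'
from h import *
import cv2
to([POST[0],POST[1],.26])
c=env.camera_info("wrist"); im=env.grab_frame("wrist"); cv2.imwrite("pics/w1.png",im)
def pr(X): q=c['intrinsics']@(c['R']@X+c['t']); return q[:2]/q[2]
print(pr(POST+[0,0,.022]),pr(KNOB),pr(POST-[0,0,.028]))
E
```

```text
clock: 2.27
ee_pos: [0.6329, -0.0033, 0.2665]
tcp_rot: [0.245, -3.132, 0.005]
ft_force: [-0.6, -0.8, 0.3]
grip_width: 0.0599
grasp_force: 0.0
clock 2.2667 tcp [ 0.6329 -0.0033  0.2665] F [-0.6166 -0.8126  0.2873] w 0.05993433350362152 g 0.0
joints [ 0.0665  0.4072 -0.1422  1.5601  0.0644  1.179   1.6378] tool delta [-0.002   0.0044  0.0065] turn -0.014061052961838127
[265.7174 210.5355] [345.7259 254.8123] [264.7023 190.8478]
```

View pics/w1.png

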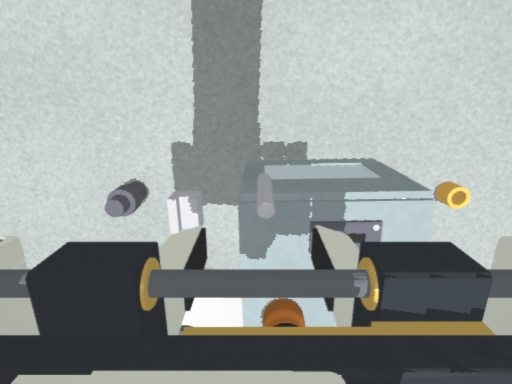

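The rod top is at (265,212), where the projection puts it (266,211), centred between the fingers. I'll descend and pinch.

```bash
python3 shift.py '[[0.06,-0.002,0.004,0.02,0],[0.06,0,0,0.02,0],[0.06,0,0,0.02,0],[0.06,0,0,0.02,0],[0.06,0,0,0.017,0],[0.06,0,0,0,0],[0.0,0,0,0,0],[0.0,0,0,0,0],[0.0,0,0,0,0],[0.0,0,0,0,0],[0.0,0,0,0,0],[0.0,0,0,0,0]]' 25; python3 -c "
from h import *
to([POST[0],POST[1],.169])"
```

```text
clock: 3.32
ee_pos: [0.6329, 0.0072, 0.1717]
tcp_rot: [-0.257, 3.129, -0.002]
ft_force: [2.2, -10.1, 1.3]
grip_width: 0.0245
grasp_force: 4.1
clock 3.3167 tcp [0.6329 0.0072 0.1717] F [  2.2462 -10.0808   1.2716] w 0.02445256187123471 g 4.1000282764434814
joints [ 0.0514  0.4942 -0.1431  1.6561  0.0826  0.9954  1.6151] tool delta [-0.0003 -0.0059  0.0027] turn -0.006040807547133431
```

The TCP sits about 6 mm to +y, so one finger touched first. I'll shift back while closing.

```bash
python3 shift.py '[[0.0,0,-0.003,0.001,0],[0.0,0,-0.003,0.001,0],[0.0,0,0,0,0],[0.0,0,0,0,0],[0.0,0,0,0,0],[0.0,0,0,0,0]]' 25; python3 -c "
from h import *
to([POST[0],POST[1],.169])"
```

```text
clock: 3.82
ee_pos: [0.6339, 0.0018, 0.17]
tcp_rot: [-0.257, 3.13, -0.0]
ft_force: [-0.7, -1.2, 7.6]
grip_width: 0.0132
grasp_force: 25.0
clock 3.8167 tcp [0.6339 0.0018 0.17  ] F [-0.7136 -1.1773  7.6385] w 0.013162033593133032 g 25.000920295715332
joints [ 0.0598  0.4977 -0.1419  1.6547  0.0809  0.9933  1.6251] tool delta [-0.0002 -0.0004  0.001 ] turn -0.00642852932795579
```

```bash
python3 shift.py '[[0.0,0.003,0,0,0],[0.0,0.003,0,0,0],[0.0,0.003,0,0,0],[0.0,0.003,0,0,0],[0.0,0,0,0,0],[0.0,0,0,0,0],[0.0,0,0,0,0]]'; python3 -c "
from h import *
to([POST[0],POST[1],.169])
f=env.observe()['ft_force'];print('pull force along EX',f@EX)"
```

```text
clock: 4.4
ee_pos: [0.628, 0.0012, 0.1701]
tcp_rot: [-0.257, 3.117, 0.001]
ft_force: [19.7, 0.2, -7.2]
grip_width: 0.0137
grasp_force: 25.0
clock 4.4 tcp [0.628  0.0012 0.1701] F [19.6955  0.1733 -7.1976] w 0.013665707382664719 g 24.99843120574951
joints [ 0.0639  0.4804 -0.1438  1.6822  0.0794  0.9707  1.6277] tool delta [-0.0062 -0.0008  0.0012] turn -0.00531821640736152
pull force along EX 19.440900747980432
```

With 19 N of pull against less than 4 N of spring, the rod moved only about 6 mm and stopped. The door is caught. I'll relax, let go and rise.

```bash
python3 shift.py '[[0.0,-0.004,0,0,0],[0.0,-0.004,0,0,0],[0.0,-0.004,0,0,0],[0.06,0,0,0,0],[0.06,0,0,0,0],[0.06,0,0,0,0],[0.06,0,0,0,0],[0.06,0,0,-0.025,0],[0.06,0,0,-0.025,0],[0.06,0,0,-0.02,0],[0.06,0,0,0,0],[0.06,0,0,0,0]]'; python3 -c "
from h import *
to([KNOB[0],KNOB[1],.235])"
```

```text
clock: 5.4
ee_pos: [0.6338, 0.0025, 0.2398]
tcp_rot: [-0.258, 3.129, 0.0]
ft_force: [-0.1, 0.6, 0.0]
grip_width: 0.0598
grasp_force: 0.0
clock 5.4 tcp [0.6338 0.0025 0.2398] F [-0.055   0.5871  0.0287] w 0.05978318977617363 g 0.0
joints [ 0.063   0.4293 -0.1471  1.5903  0.0676  1.1248  1.6353] tool delta [-0.0456  0.0658  0.0049] turn -0.005541652867715463
```

```bash
python3 shift.py '[[0.06,-0.015,0.022,0,0],[0.06,-0.015,0.022,0,0],[0.06,-0.0155,0.022,0,0],[0.06,0,0,0,0],[0.06,0,0,0,0]]'; python3 -c "
from h import *
to([KNOB[0],KNOB[1],.172])"
```

```text
clock: 5.82
ee_pos: [0.6662, 0.0776, 0.2364]
tcp_rot: [0.264, -3.127, -0.002]
ft_force: [-0.8, -0.3, 0.3]
grip_width: 0.0599
grasp_force: 0.0
clock 5.8167 tcp [0.6662 0.0776 0.2364] F [-0.8191 -0.3413  0.3357] w 0.05989053115430938 g 0.0
joints [-0.0416  0.5032 -0.1631  1.4866  0.0837  1.162   1.5208] tool delta [-0.0015 -0.003   0.0643] turn -0.0016926638366798752
```

```bash
python3 shift.py '[[0.06,-0.0015,-0.002,0.02,0],[0.06,0,0,0.02,0],[0.06,0,0,0.015,0],[0.06,0,0,0.009,0],[0.06,0,0,0,0],[0.0,0,0,0,0],[0.0,0,0,0,0],[0.0,0,0,0,0],[0.0,0,0,0,0],[0.0,0,0,0,0],[0.0,0,0,0,0],[0.0,0,0,0,0]]' 15; python3 -c "
from h import *
to(KNOB+.018*EY-[0,0,.024])"
```

```text
clock: 6.82
ee_pos: [0.6693, 0.0738, 0.1752]
tcp_rot: [-0.258, 3.13, 0.001]
ft_force: [-1.2, 2.1, 1.3]
grip_width: 0.0183
grasp_force: 1.4
clock 6.8167 tcp [0.6693 0.0738 0.1752] F [-1.1684  2.0882  1.2691] w 0.01827049588919672 g 1.4201145619153976
joints [-0.0398  0.5602 -0.1568  1.5409  0.095   1.0472  1.5148] tool delta [0.0012 0.0193 0.0032] turn -0.005518944473129839
```

The width of 18 mm confirms the knob is pinched. I'll slide it to the stop.

```bash
python3 shift.py '[[0.0,0,0,0,0],[0.0,0,0.004,0,0],[0.0,0,0.004,0,0],[0.0,0,0.004,0,0],[0.0,0,0.004,0,0],[0.0,0,0.004,0,0],[0.0,0,0.003,0,0],[0.0,0,0.003,0,0],[0.0,0,0,0,0],[0.0,0,0,0,0]]' 30; python3 -c "
from h import *
to(KNOB+.018*EY-[0,0,.024]); print(env.observe()['ft_force']@EY,(env.observe()['ee_pos']-KNOB)@EY)"
```

```text
clock: 7.65
ee_pos: [0.6658, 0.094, 0.1752]
tcp_rot: [-0.253, 3.131, -0.009]
ft_force: [0.3, -10.9, 6.2]
grip_width: 0.0173
grasp_force: 30.0
clock 7.65 tcp [0.6658 0.094  0.1752] F [  0.3443 -10.8963   6.2292] w 0.017334823007325407 g 30.015326142311096
joints [-0.0736  0.5587 -0.1569  1.5434  0.1022  1.0473  1.4738] tool delta [ 0.001  -0.0012  0.0032] turn -0.00891224730426976
-10.797452457458233 0.019234444253885395
```

The knob moved 20 mm and stops hard at 11 N, so it is at its stop. I'll relax, open and rise.

```bash
python3 shift.py '[[0.03,0,-0.005,0,0],[0.06,0,0,0,0],[0.06,0,0,0,0],[0.06,0,0,0,0],[0.06,0,0,-0.025,0],[0.06,0,0,-0.025,0],[0.06,0,0,-0.015,0],[0.06,0,0,0,0],[0.06,0,0,0,0]]'; python3 -c "
from h import *
to([POST[0],POST[1],.24])"
```

```text
clock: 8.4
ee_pos: [0.666, 0.0952, 0.2405]
tcp_rot: [-0.26, 3.129, 0.002]
ft_force: [-0.1, -1.1, -0.2]
grip_width: 0.06
grasp_force: 0.0
clock 8.4 tcp [0.666  0.0952 0.2405] F [-0.0601 -1.1255 -0.1979] w 0.06002448896352594 g 0.0
joints [-0.0661  0.5004 -0.1656  1.4816  0.0854  1.1648  1.491 ] tool delta [ 0.0469 -0.0873  0.0003] turn -0.004414403520146548
```

```bash
python3 shift.py '[[0.06,0.0155,-0.029,0,0],[0.06,0.0155,-0.029,0,0],[0.06,0.0155,-0.029,0,0],[0.06,0,0,0,0],[0.06,0,0,0,0],[0.06,0,0,0,0]]'; python3 -c "
from h import *
import cv2
to([POST[0],POST[1],.17]); cv2.imwrite('pics/t2.png',cv2.resize(env.grab_frame('scene')[130:280,200:370],None,fx=3,fy=3,interpolation=2))"
```

```text
clock: 8.9
ee_pos: [0.6334, 0.0012, 0.2384]
tcp_rot: [0.258, -3.129, -0.002]
ft_force: [-0.1, 0.9, 0.1]
grip_width: 0.0599
grasp_force: 0.0
clock 8.9 tcp [0.6334 0.0012 0.2384] F [-0.1358  0.8916  0.1417] w 0.05987271021786098 g 0.0
joints [ 0.0655  0.4324 -0.1474  1.5887  0.0669  1.1273  1.638 ] tool delta [-0.001  -0.0001  0.0684] turn -0.005527727849592878
```

View pics/t2.png

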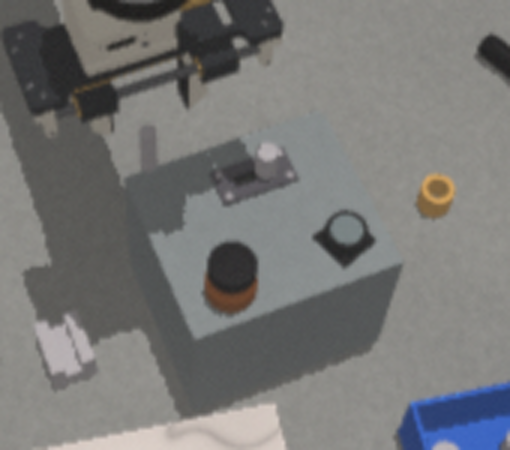

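The picture shows the knob at (267,155), at the hinge end of its slot. The jar and loupe haven't moved, and the rod at (148,145) stands between the fingers. I'll descend and pinch it.

```bash
python3 shift.py '[[0.06,-0.001,0,0.02,0],[0.06,0,0,0.02,0],[0.06,0,0,0.018,0],[0.06,0,0,0.01,0],[0.06,0,0,0,0],[0.0,0,0,0,0],[0.0,0,0,0,0],[0.0,0,0,0,0],[0.0,0,0,0,0],[0.0,0,0,0,0],[0.0,0,0,0,0],[0.0,0,0,0,0]]' 35; python3 -c "
from h import *
to([POST[0],POST[1],.17])
p=env.observe()
for th in np.arange(0,1.25,.1): print(round(th,1),(POST-post_at(th))@EX,(post_at(th)-POST)@EY)"
```

```text
clock: 9.95
ee_pos: [0.6352, 0.0004, 0.1721]
tcp_rot: [-0.257, 3.13, -0.0]
ft_force: [-0.1, -0.1, 0.1]
grip_width: 0.0183
grasp_force: 0.0
clock 9.95 tcp [0.6352 0.0004 0.1721] F [-0.1278 -0.1057  0.1102] w 0.018257243412635984 g 0.0
joints [ 0.0619  0.4982 -0.142   1.6486  0.0805  1.      1.6283] tool delta [0.0008 0.0011 0.0021] turn -0.005937335366307694
0.0 -2.0910777226128737e-18 1.2181733858152404e-17
0.1 0.014920074970641057 0.0014472099578795438
0.2 0.02962113179798886 0.004376711954947408
0.3 0.043956282381747924 0.008759235375613643
0.4 0.057782294635856095 0.01455099149452837
0.5 0.07096102361614226 0.02169411099905162
0.6 0.08336079181894401 0.030117222200295446
0.7 0.09485770485919748 0.03973616415544747
0.8 0.10533688938217872 0.0504548275760913
0.9 0.11469364084009162 0.062166115120446876
1.0 0.1228344696652999 0.07475301147460797
1.1 0.12967803538718203 0.0880897525308786
1.2 0.13515595935922725 0.10204308198116495
```

```bash
python3 shift.py '[[0.0,0,0,0.001,0],[0.0,0,0,0,0],[0.0,0,0,0,0],[0.0,0.0075,0.0005,0,0],[0.0,0.0075,0.001,0,0],[0.0,0.0075,0.001,0,0],[0.0,0.007,0.002,0,0],[0.0,0.007,0.002,0,0],[0.0,0.007,0.002,0,0],[0.0,0.007,0.003,0,0],[0.0,0.007,0.003,0,0]]' 35; python3 -c "
from h import *
o=env.observe(); d=o['ee_pos']-HINGE; d0=POST-HINGE
print('radius',np.hypot(*d[:2]),'theta',np.arctan2(d0[1],d0[0])-np.arctan2(d[1],d[0]))
to(POST); print((POST-o['ee_pos'])@EX,(o['ee_pos']-POST)@EY)"
```

```text
clock: 10.87
ee_pos: [0.5772, 0.0049, 0.1717]
tcp_rot: [-0.256, 3.127, -0.001]
ft_force: [6.5, 0.1, 2.0]
grip_width: 0.0136
grasp_force: 35.0
radius 0.1503474124801652 theta 0.38265933777617844
clock 10.8667 tcp [0.5772 0.0049 0.1717] F [6.4843 0.1436 2.0327] w 0.013585541803551902 g 34.99820172786713
joints [ 0.0649  0.4012 -0.1513  1.8014  0.0736  0.9404  1.6162] tool delta [-0.0557 -0.0127 -0.0161] turn -0.006912767954208254
0.055587197360342615 0.013098913076528716
```

The door is swinging free: radius 150 mm, angle 0.38. I'll continue along the arc.

```bash
python3 shift.py '[[0.0,0.0065,0.0035,0,0],[0.0,0.0065,0.0035,0,0],[0.0,0.006,0.004,0,0],[0.0,0.006,0.0045,0,0],[0.0,0.006,0.005,0,0],[0.0,0.0055,0.005,0,0],[0.0,0.005,0.0055,0,0],[0.0,0.005,0.0055,0,0],[0.0,0.005,0.006,0,0],[0.0,0.0045,0.006,0,0]]' 35; python3 -c "
from h import *
o=env.observe(); d=o['ee_pos']-HINGE; d0=POST-HINGE
print('radius',np.hypot(*d[:2]),'theta',np.arctan2(d0[1],d0[0])-np.arctan2(d[1],d[0]))
to(POST); print((POST-o['ee_pos'])@EX,(o['ee_pos']-POST)@EY)"
```

```text
clock: 11.7
ee_pos: [0.5106, 0.038, 0.1715]
tcp_rot: [0.249, -3.128, 0.01]
ft_force: [-7.0, -15.9, 16.8]
grip_width: 0.0133
grasp_force: 35.0
radius 0.15380998125849688 theta 0.8763186400975866
clock 11.7 tcp [0.5106 0.038  0.1715] F [ -7.0323 -15.8787  16.75  ] w 0.01329301673273825 g 34.98711436986923
joints [ 0.0154  0.2995 -0.1726  1.9507  0.0728  0.9013  1.5347] tool delta [-0.1162 -0.0558 -0.0167] turn -0.010869000391724004
0.11565172908847737 0.05698801970464209
```

```bash
python3 shift.py '[[0.0,0,0.006,0,0],[0.0,0.001,0.006,0,0],[0.0,0.003,0.006,0,0],[0.0,0.003,0.006,0,0],[0.0,0.003,0.006,0,0],[0.0,0.0025,0.006,0,0],[0.0,0.0025,0.005,0,0],[0.0,0,0,0,0],[0.0,0,0,0,0],[0.0,0,0,0,0]]' 35; python3 -c "
from h import *
o=env.observe(); d=o['ee_pos']-HINGE; d0=POST-HINGE
print('radius',np.hypot(*d[:2]),'theta',np.arctan2(d0[1],d0[0])-np.arctan2(d[1],d[0]))
to(POST); print((POST-o['ee_pos'])@EX,(o['ee_pos']-POST)@EY,o['qd'])"
```

```text
clock: 12.53
ee_pos: [0.4828, 0.075, 0.1706]
tcp_rot: [0.25, -3.114, 0.014]
ft_force: [-23.4, -17.0, 31.2]
grip_width: 0.0127
grasp_force: 35.1
radius 0.1527322783578661 theta 1.1788984757055474
clock 12.5333 tcp [0.4828 0.075  0.1706] F [-23.4376 -17.0129  31.1911] w 0.012724503444173325 g 35.061618983745575
joints [-0.0437  0.2715 -0.1965  1.9932  0.0744  0.9016  1.4506] tool delta [-0.1373 -0.0969 -0.0192] turn -0.009683494408984528
0.13672211725640648 0.09811729628085973 [ 0.0017  0.0009 -0.0001 -0.0004  0.0019  0.0014  0.0014]
```

The angle is about 1.18, but the wrist force has grown to (-23,-17,31) N. I'll look before continuing.

Run:
```python
from h import *
import cv2
a=cv2.resize(env.grab_frame("scene")[90:270,180:360],(400,400),interpolation=2); w=cv2.resize(env.grab_frame("wrist"),(400,300))
c=np.zeros((400,800,3),np.uint8); c[:,:400]=a; c[:300,400:]=w; cv2.imwrite("pics/d1.png",c)
o=env.observe();print(o['ft_force'],o['ft_torque'],o['ee_pos'])
```

```text
[-22.8185 -16.7944  31.4182] [-3.2566  4.5105 -0.0514] [0.4829 0.075  0.1706]
```

View pics/d1.png

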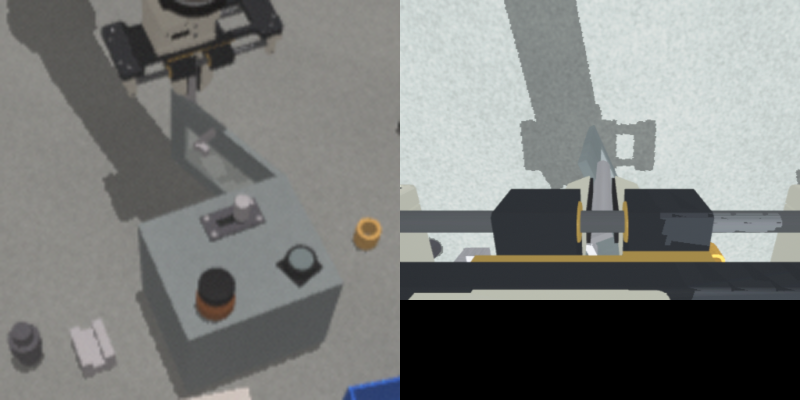

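The door stands wide open, with the rod pinched and the bystanders untouched. The load is along the door's plane and vertical, so I'll ease the command outwards and up.

```bash
python3 shift.py '[[0.0,0.002,-0.0005,-0.001,0],[0.0,0.002,-0.0005,-0.001,0],[0.0,0,0,0,0],[0.0,0,0,0,0],[0.0,0,0,0,0]]' 35; python3 -c "
from h import *
o=env.observe(); d=o['ee_pos']-HINGE; d0=POST-HINGE
print('radius',np.hypot(*d[:2]),'theta',np.arctan2(d0[1],d0[0])-np.arctan2(d[1],d[0]))
to(POST); print(o['ft_torque'])"
```

```text
clock: 13.05
ee_pos: [0.482, 0.0764, 0.1708]
tcp_rot: [0.253, -3.12, 0.007]
ft_force: [-6.0, -8.3, 3.8]
grip_width: 0.0133
grasp_force: 35.0
radius 0.15276676864252317 theta 1.1899193583757965
clock 13.05 tcp [0.482  0.0764 0.1708] F [-5.9604 -8.2602  3.7998] w 0.013255881056212724 g 35.00177800655365
joints [-0.042   0.2664 -0.1988  1.9996  0.0703  0.8936  1.4539] tool delta [-0.1379 -0.0986 -0.0185] turn -0.00817473104918287
[-1.6349  1.2922 -0.1974]
```

```bash
python3 shift.py '[[0.0,0,0,0,0],[0.0,0,0,0,0],[0.0,0,0,0,0],[0.0,0,0,0,0]]' 35 && python3 -c "
from h import *
o=env.observe();print(abs(o['qd']).max()); print(env.sign_off())"
```

```text
clock: 13.38
ee_pos: [0.482, 0.0764, 0.1708]
tcp_rot: [0.253, -3.12, 0.007]
ft_force: [-6.2, -9.1, 4.5]
grip_width: 0.0133
grasp_force: 35.0
0.002219828143319792
the job is handed in; nothing more can be done
None
```

The tug showed the door was caught, so I slid the release knob to its stop and swung the door to about 1.19 rad (68°), then handed in at 13.4 s with the gripper still holding it steady and no bystander visibly moved; no verdict was returned.

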